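# Nip a square tube in the C-frame clamp

### The job

Get the square tube ready for dressing its end: turn it square to the channel of the grey C-frame clamp, slide it in under the screw until its end butts on the stop, and let go of it. Then start the clamp's sprung captive screw by pushing its knob down while turning it clockwise, and run it down until the foot nips the tube firmly finger-tight and the thread holds it by itself; do not overtighten, the thin wall dents. Let go of the knob and leave everything else on the bench where it lies.

Things in the scene. Friction and masses are not known exactly. Their poses are not given: they have to be found in the camera images.
- tube: Square bare-aluminium tube, 25 x 25 mm outside, 200 mm long, about 0.3 kg, lying flat on the bench. Origin: middle of its underside. x along its length, z up. Either end may go to the stop. Fully home its middle is 50 mm out from the screw's axis, towards the mouth.
- clamp: Grey cast C-frame clamp, bolted down. Origin: bench level, straight below the screw's axis; x runs along the channel to the closed back, z up; the open mouth faces -x. Flange 12 mm thick, x -80 to 100, y -45 to 45. The arm, 44 mm wide, overhangs x -22 to 95 from 97 to 136 mm above the bench, so the tube can enter only along the channel.
- mouth (a point): Mouth of the channel: on its floor's middle line, 40 mm above the bench, 47 mm out (-x) from the screw's axis. The floor, a 24 mm wide steel tongue, runs from 28 mm outside this point in to the stop. Two steel cheeks, 19 mm high above the floor, are 38 mm apart here, flared in to 28 mm within 12 mm and parallel from there to the stop.
- stop (a point): End stop: middle of the column's flat face that closes the channel, 12.5 mm above its floor, 50 mm (+x) from the screw's axis and 97 mm from the mouth.
- screw: Captive screw, vertical, with a black eight-lobed knob 42 mm across, 28 mm high. Origin: on the axis at the knob's mid-height; it slides with the screw but does not turn with it. Up: 181 mm above the bench; foot on the tube: 158 mm (underside 8 mm over the arm). A spring lifts it, 3.5 N at the top, 8 N at the bottom; travel 27 mm. No side play: close gently.
- thread (a point): Where the thread sits inside the arm (unseen): right-hand, two-start, 20 mm lead (3.2 mm down per rad clockwise from above). Pushed straight down, the screw meets it after 11 to 21 mm, by how the knob happens to stand. From there turn it, pressing some 10 N beyond the spring and following down. Let go before about 22 mm, it springs up; deeper, the thread holds. 0.6 to 3.8 rad brings the foot down.
- foot (a point): Underside of the screw's foot, a rubber-faced 22 mm disc on a stiff spring (30 N per mm), 93 mm below the knob's middle; up, 23 mm over a tube in the channel. Turning freely takes 0.12 to 0.2 N m. Once the foot bears, 0.3 rad or so takes up play; then torque climbs, about 0.1 N m for each 15 to 25 N of clamping (95 N per rad). Finger-tight is 10 N or more; beyond 200 N the tube dents.
- flat_bar: Bystander: steel flat bar with two drilled holes, 190 x 40 x 8 mm, lying flat; origin under its middle, x along it.
- steel_lump: Bystander: solid steel block 45 x 35 x 35 mm; origin under its middle.
- pipe_offcut: Bystander: steel pipe standing upright, 42 mm across, 130 mm high; origin under its middle.
- hammer: Bystander: hammer, 280 mm long, wooden handle; origin under its middle, x along it to the head.
- try_square: Bystander: try square, stock 100 x 20 x 16 mm along x, blade 130 mm long along y; origin under the stock's middle.
- wire_brush: Bystander: wire brush, 240 mm long, 34 mm high; origin under its middle, x along it.
- bolt_tin: Bystander: tin of bolts, 90 mm across, 85 mm high; origin under its middle.
Mind the look-alikes: they are no part of the job. Of the things shaped like the tube, the aluminium one is meant.

How it is judged:
On the way, in this order (a step that is already met when the one before it is completed fails the run):
1. the tube lies square in the clamp's channel, its end on the stop (x of tube in the frame of clamp above -0.054 m and y of tube in the frame of clamp between -0.003 and 0.003 m and z of tube in the frame of clamp between 0.036 and 0.043 m and angle between the x axis of tube and the x axis of clamp, either way round below 0.06 rad), for 0.2 s.
2. the screw's foot bears on the tube (all of step 1 and contact force between screw and tube above 10 N), for 0.2 s.
At the end, for the whole second after the job is handed in: The tube lies at rest on the channel floor (within 4 mm in height), its end within 4 mm of the stop, within 3 mm of the channel's middle line and 0.06 rad of its direction, and the foot of the released screw bears on it with more than 10 N, held by the thread alone (all of step 2 and linear speed of each of tube, screw below 0.02 m/s); the robot touches nothing.
It fails at once if the tube is overtightened: more than 200 N under the foot (contact force between screw and tube above 200 N).
It fails at once if a bystander is moved by more than 40 mm (distance of any of flat_bar, steel_lump, pipe_offcut, hammer, try_square, wire_brush, bolt_tin from where it was at the start of the episode above 0.04 m).
It also fails if it takes over 72 s, if anything falls off the work surface, if the arm or the gripper's body presses on something with over 40 N, if the wrist force passes 120 N, or if a joint passes its speed limit or range.

### The arm

A 6-joint arm with a two-finger parallel gripper is mounted at the origin on the work surface. World frame = base frame: x ahead of the robot, y to its left, z up, the work surface at z = 0. Lengths are in m, angles in rad, forces in N, time in s.
With the tool pointing down it reaches from about 0.3 to 0.95 m from the base axis. Payload 3.1 kg.
Tool frame: the origin (TCP) lies on the mounting face of the last link; the fingertips stand 173 mm ahead of it and the grasp point (between the pads) lies 155 mm ahead of it; x points along the fingers, z is the direction in which the jaws open and shut, and the axes are right-handed (so a half turn about x gives the same grasp; the last joint's range is limited). The gripper opens to 85 mm and grips with 20 to 120 N. Pads are 22 mm wide; open, the fingers measure 114 mm over their backs; the gripper's body (76 mm by 85 mm) begins 54 mm behind the grasp point. The pads swing forward as they close: fully open they stand 13 mm farther back than shut.
Start: joints at [-1.283, 0.308, 1.634, -0, 1.2, -0.07], TCP at [0.219, -0.585, 0.405] pointing down, gripper open.
Joint ranges: [-3.06, 3.06], [-0.79, 1.96], [0.05, 2.63], [-1.19, 4.34], [0.05, 2.64], [-2.94, 2.94]. Speed limits (rad/s): [2.79, 2.79, 3.14, 3.14, 3.14, 3.14].

### API

Orientations are given as a rotation vector (axis times angle).
In Python, from plant import r, set_gripper, kinematics, readout, viewer, close_job gives the robot as it stands. Calls block until the motion is done:
- r.movep(position, orientation): joint-space move of the TCP to a pose.
- r.servo_line(position, speed=0.15, frame=None): straight line of the TCP; frame=None keeps the orientation; speed is the mean speed in m/s.
- r.goto_joints(angles): joint-space move.
- set_gripper(opening, newtons=None): finger opening in m; newtons is the grip in N (None keeps the last); returns when the fingers have stopped.
- r.pause(seconds).
- kinematics.solve_ik(position, orientation): joint angles nearest the present ones, or None.
- readout.get_obs(): the state.
- viewer.get_image(name): name is "side" or "top" or "wrist"; returns the picture (384x512x3 uint8, red, green, blue); there is no depth.
- viewer.camera_info(name): a dict with "intrinsics" (3x3 intrinsics, pixels), "world_from_camera" (4x4, takes a point from camera to world coordinates); the wrist camera has in their place "tool_from_camera" (4x4, takes a point from camera to tool coordinates, whose origin is the TCP and whose axes are the tool frame's). Camera axes: x right, y down, z forward; pixel columns grow to the right and rows downward; lengths in m; the calibration is good to about 2 mm. A picture is of the moment at which its call begins: read the wrist's pose just before it. camera_info takes no time and is no camera call.
A pose or a line that the arm cannot do raises r.Unreachable and nothing moves.
- close_job(): hands the job in, once; it reports no verdict.
The state is a dict: "time": time; "joints": joint angles; "joint_velocities": joint speeds; "joint_torque": joint torques, N m; "tcp_pos": TCP position; "orientation": TCP orientation; "contact_force": force on the tool from outside, world axes, zero at the start; "wrist_torque": the same for the moment, N m; "width": finger opening in m.
Only numpy, scipy, OpenCV 4.12 (cv2) and the standard library are available. Lean on these libraries where they do the work, as an engineer would, in place of code of your own. Each camera call takes 0.05 s, during which the arm holds its last target. There are 200 camera calls.

## Working session

There is one attempt and no reset: what is moved stays moved. The work goes in short steps, each a Python script; the robot and the scene stay as the last script left them, time stands still between calls to the robot, and variables do not carry over. Pictures are saved under pics/ and viewed, about 8 in all and at most 12, crops included, and the job is handed in when it is done.

```bash
ls; mkdir -p pics; python3 - <<'E'
from plant import r,set_gripper,kinematics,readout,viewer
import cv2,numpy as np
for n in("top","side"):
    im=viewer.get_image(n); cv2.imwrite(f"pics/{n}0.png",im[:,:,::-1])
    i=viewer.camera_info(n); print(n,np.round(i["intrinsics"],1).tolist(),np.round(i["world_from_camera"],4).tolist())
print(np.round(viewer.camera_info("wrist")["tool_from_camera"],4).tolist(),np.round(viewer.camera_info("wrist")["intrinsics"],1).tolist())
print(readout.get_obs())
E
```

```text
pics
top [[498.1, 0.0, 244.1], [0.0, 498.1, 192.6], [0.0, 0.0, 1.0]] [[-0.0186, -0.9977, 0.0649, 0.4035], [-0.9998, 0.019, 0.0057, 0.0006], [-0.0069, -0.0648, -0.9979, 1.4886], [0.0, 0.0, 0.0, 1.0]]
side [[400.9, 0.0, 260.5], [0.0, 400.9, 196.8], [0.0, 0.0, 1.0]] [[-0.8839, -0.2308, 0.4067, 0.0018], [-0.4676, 0.4473, -0.7624, 0.8944], [-0.006, -0.8641, -0.5033, 0.7078], [0.0, 0.0, 0.0, 1.0]]
[[-0.0009, -0.2796, 0.9601, 0.0304], [0.0003, -0.9601, -0.2796, 0.0714], [1.0, 0.0, 0.001, 0.0006], [0.0, 0.0, 0.0, 1.0]] [[273.1, 0.0, 256.1], [0.0, 273.1, 193.8], [0.0, 0.0, 1.0]]
{'time': 0.1, 'joints': array([-1.28272448e+00,  3.08937526e-01,  1.63505812e+00,  1.91033566e-05,
        1.19973189e+00, -6.96980396e-02]), 'joint_velocities': array([ 0.00118502, -0.00246934, -0.00221552, -0.00112842, -0.00092369,
        0.00110846]), 'joint_torque': array([-6.32392766e-04, -4.16404080e+01, -2.77644682e+01, -1.25966458e-04,
        4.04113205e-03, -6.04370143e-06]), 'tcp_pos': array([ 0.21873434, -0.58506202,  0.40354988]), 'orientation': array([ 0.94308892,  1.35917291, -0.940858  ]), 'contact_force': array([-0.67048766,  0.02967775, -0.18072327]), 'wrist_torque': array([-0.01064617, -0.00172586,  0.01494636]), 'width': 0.08554526561749701}
```

View pics/top0.png

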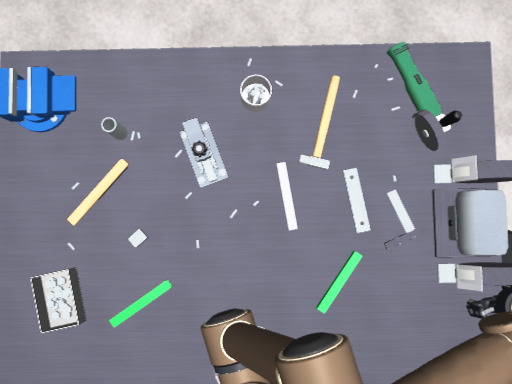

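View pics/side0.png

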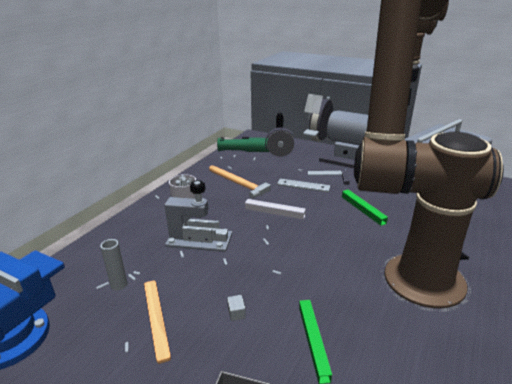

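The top view shows the clamp, with its knob at (200,148) and its mouth pointing down the image towards the robot. Tube-shaped candidates are the bare grey bar at (287,196), the green bars at (340,282) and (140,303), the holed flat bar at (357,200), and the orange brush at (97,192). The bare, hole-free grey one at (287,196) fits "bare aluminium". I'll confirm it in one enlarged crop and measure it at the same time.

```bash
cat > h.py <<'E'
from plant import r,set_gripper,kinematics,readout,viewer,close_job
import cv2,numpy as np
from scipy.spatial.transform import Rotation as R
def ray(uv,K,T,z):
    d=T[:3,:3]@np.linalg.solve(K,[uv[0],uv[1],1.]); return T[:3,3]+d*(z-T[2,3])/d[2]
def cam(n):
    i=viewer.camera_info(n); K=np.array(i["intrinsics"])
    if n!="wrist": return K,np.array(i["world_from_camera"])
    o=readout.get_obs(); T=np.eye(4); T[:3,:3]=R.from_rotvec(o["orientation"]).as_matrix(); T[:3,3]=o["tcp_pos"]
    return K,T@np.array(i["tool_from_camera"])
def down(yaw,tilt=0):
    """tool x down, tool z (jaw direction) at angle yaw in the world xy plane"""
    x=np.array([0,0,-1.]); z=np.array([np.cos(yaw),np.sin(yaw),0]); return R.from_matrix(np.c_[x,np.cross(z,x),z]).as_rotvec()
E
python3 - <<'E'
from h import *
im=cv2.imread("pics/top0.png"); K,T=cam("top")
hsv=cv2.cvtColor(im,cv2.COLOR_BGR2HSV)
m=cv2.inRange(hsv,(0,0,130),(180,60,255)); 
cs,_=cv2.findContours(m,cv2.RETR_EXTERNAL,cv2.CHAIN_APPROX_NONE)
for c in cs:
    a=cv2.contourArea(c)
    if a<150: continue
    q=cv2.minAreaRect(c); b=cv2.boxPoints(q)
    if not(170<q[0][0]<380 and q[0][1]>70): continue
    z=.025 if abs(q[0][0]-287)<10 else .012
    print(a,np.round(q[0],1),np.round(q[1],1),[np.round(ray(p,K,T,z)[:2],4).tolist() for p in b],np.round(ray(q[0],K,T,z),4))
k=cv2.inRange(hsv,(0,0,0),(180,255,45)); k[:130]=0;k[170:]=0;k[:,:180]=0;k[:,220:]=0
v,u=np.nonzero(k); print("knob px",u.mean(),v.mean(),len(u),ray((u.mean(),v.mean()),K,T,.195))
cv2.imwrite("pics/crop1.png",cv2.resize(im[105:245,170:310],None,fx=4,fy=4,interpolation=cv2.INTER_CUBIC))
E
```

```text
169898.0 [255.5 191.5] [383. 511.] [[1.1041, 0.7444], [1.0702, -0.812], [-0.066, -0.7515], [-0.0416, 0.7292]] [ 0.5024 -0.0249  0.012 ]
knob px 200.75 152.5 16 [0.59518878 0.11950363 0.195     ]
```

View pics/crop1.png

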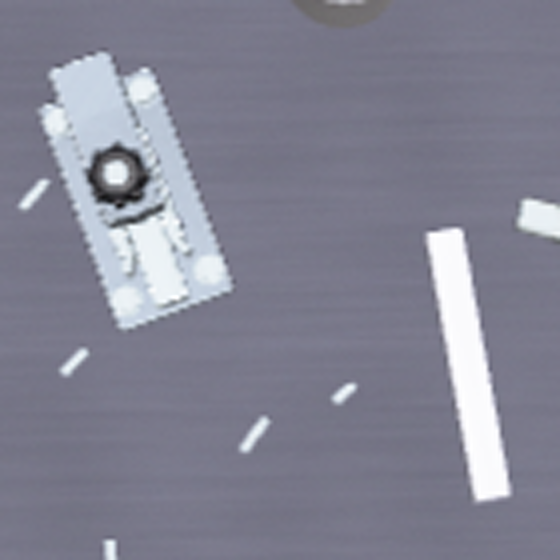

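The crop shows a plain bright square tube, crop centre (468,365), with no holes. It also shows the clamp, with the knob at crop (117,174), the tongue pointing down to (172,300), and flange corners (124,327), (231,289), (149,70), (41,108). Next I'll compute coarse poses.

```bash
python3 - <<'E'
from h import *
im=cv2.imread("pics/top0.png"); K,T=cam("top")
P=lambda c,z: ray((170+(c[0]-1.5)/4,105+(c[1]-1.5)/4),K,T,z)
g=cv2.cvtColor(im,cv2.COLOR_BGR2GRAY); m=(g>170).astype(np.uint8)
cs,_=cv2.findContours(m,cv2.RETR_EXTERNAL,cv2.CHAIN_APPROX_NONE)
for c in cs:
    q=cv2.minAreaRect(c)
    if abs(q[0][0]-287)<6 and abs(q[0][1]-196)<6:
        b=np.array([ray(p,K,T,.025)[:2] for p in cv2.boxPoints(q)]); e=b-np.roll(b,1,0); l=np.linalg.norm(e,axis=1); d=e[l.argmax()]
        print("tube",b.mean(0),l,np.degrees(np.arctan2(d[1],d[0])))
print("knob",P((117,174),.195))
f=np.array([P(c,.012)[:2] for c in((124,327),(231,289),(149,70),(41,108))])
print("flange",f,np.linalg.norm(f-np.roll(f,1,0),axis=1))
d=(f[2]+f[3]-f[0]-f[1]);a=np.arctan2(d[1],d[0]);print(np.degrees(a),"origin",f.mean(0)-.01*np.array([np.cos(a),np.sin(a)]))
print("tongue end",P((172,300),.04))
E
```

```text
tube [ 0.48827946 -0.11621223] [0.20145756 0.02799323 0.20147808 0.02774398] -170.94145460960232
knob [0.60682981 0.12426798 0.195     ]
flange [[0.52078607 0.1380092 ]
 [0.54763069 0.05795104]
 [0.71373538 0.11674884]
 [0.68655948 0.19810541]] [0.1763303  0.08443899 0.17620429 0.08577541]
19.709860756990114 origin [0.60776378 0.12433105]
tongue end [0.53766389 0.1000821  0.04      ]
```

```bash
cat >> h.py <<'E'
CO=np.array([.6073,.1243]); CA=np.radians(19.7); TO=np.array([.4883,-.1162]); TA=np.radians(9.06)
def cl(x,y,z,o=None,a=None):
    o=CO if o is None else o; a=CA if a is None else a
    return np.array([o[0]+x*np.cos(a)-y*np.sin(a),o[1]+x*np.sin(a)+y*np.cos(a),z])
E
python3 - <<'E'
from h import *
h=np.pi/2
for s in(1,-1):
  for n,p,a in(("look",cl(-110,0,.4) if 0 else cl(-.1,0,.4),CA),("tube",cl(-.06,0,.175,TO,TA),TA),("pre",cl(-.25,0,.217),CA),("prehi",cl(-.25,0,.30),CA),("home",cl(-.11,0,.217),CA),("knob",cl(0,0,.34),CA),("knobdown",cl(0,0,.31),CA)):
    q=kinematics.solve_ik(p,down(a+s*h)); print(s,n,None if q is None else np.round(q,2))
E
```

```text
1 look [ 0.09  0.11  1.88  0.    1.15 -1.82]
1 tube [-0.38  0.35  2.16 -0.    0.63 -2.11]
1 pre [-0.01  0.14  2.32 -0.    0.69 -1.92]
1 prehi [-0.01 -0.05  2.28  0.    0.91 -1.92]
1 home [ 0.09  0.36  2.01 -0.    0.77 -1.83]
1 knob [ 0.13  0.36  1.7   0.    1.08 -1.78]
1 knobdown [ 0.13  0.4   1.72  0.    1.03 -1.78]
-1 look [0.09 0.11 1.88 0.   1.15 1.32]
-1 tube [-0.38  0.35  2.16 -0.    0.63  1.03]
-1 pre [-0.01  0.14  2.32  0.    0.69  1.22]
-1 prehi [-0.01 -0.05  2.28  0.    0.91  1.22]
-1 home [0.09 0.36 2.01 0.   0.77 1.31]
-1 knob [0.13 0.36 1.7  0.   1.08 1.36]
-1 knobdown [0.13 0.4  1.72 0.   1.03 1.36]
```

```bash
python3 - <<'E'
from h import *
h=np.pi/2; t=readout.get_obs()["time"]
for n,p,a in(("clampW",cl(-.09,0,.4),CA),("tubeW",cl(.04,0,.36,TO,TA),TA)):
    r.movep(p,down(a+h)); r.pause(.2)
    K,T=cam("wrist"); im=viewer.get_image("wrist")[:,:,::-1].copy(); cv2.imwrite(f"pics/{n}.png",im); np.save(f"pics/{n}.npy",T)
    if n=="tubeW":
        m=(cv2.cvtColor(im,cv2.COLOR_BGR2GRAY)>185).astype(np.uint8)
        for c in cv2.findContours(m,0,1)[0]:
            if cv2.contourArea(c)>1500: print(cv2.contourArea(c),[np.round(ray(q,K,T,.025)[:2],4).tolist() for q in cv2.boxPoints(cv2.minAreaRect(c))])
    else:
        f=lambda p:(lambda c:(K@(c/c[2]))[:2])((np.linalg.inv(T)@np.r_[p,1])[:3])
        for q in((-.047,.019,.059),(-.047,-.019,.059),(-.035,.014,.059),(-.035,-.014,.059),(-.075,.012,.04),(-.075,-.012,.04),(0,0,.195)): print(q,f(cl(*q)).round(1))
print(readout.get_obs()["time"]-t)
w=[cv2.imread(f"pics/{n}.png") for n in("clampW","tubeW")]
cv2.imwrite("pics/w1.png",np.hstack([cv2.resize(w[0][:,80:430],(480,527)),cv2.resize(w[1],(320,240),interpolation=3) if 0 else np.vstack([cv2.resize(w[1],(320,240)),np.zeros((287,320,3),np.uint8)])]))
E
```

```text
(-0.047, 0.019, 0.059) [273.  212.3]
(-0.047, -0.019, 0.059) [241.5 212.3]
(-0.035, 0.014, 0.059) [268.7 221.6]
(-0.035, -0.014, 0.059) [245.8 221.6]
(-0.075, 0.012, 0.04) [266.9 185.9]
(-0.075, -0.012, 0.04) [247.6 185.9]
(0, 0, 0.195) [257.8 329.3]
2349.5 [[0.5457, 0.0475], [0.5167, 0.1278], [0.6282, 0.1909], [0.6619, 0.103]]
1565.5 [[0.6268, -0.2576], [0.5663, -0.2392], [0.5866, -0.1558], [0.6501, -0.1705]]
4172.0 [[0.589, -0.1154], [0.3915, -0.1447], [0.3877, -0.121], [0.5844, -0.0868]]
6226.5 [[0.3888, -0.3492], [0.3769, -0.3137], [0.5555, -0.2768], [0.5712, -0.319]]
3.975
```

View pics/w1.png

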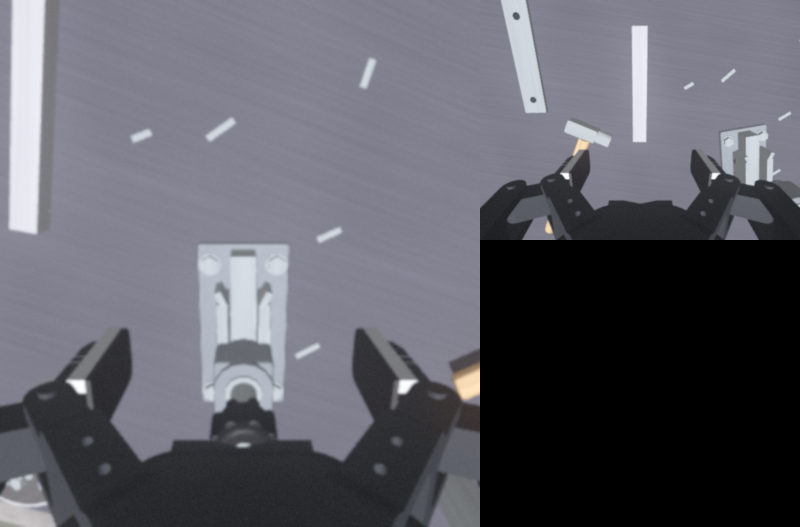

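The clamp prediction agrees with the wrist view: tongue end at crop (243,252), i.e. px (257,184), against (257,186) predicted, and the cheeks centred on column 257. The tube from the wrist is at (0.488,-0.117), 9.2°, agreeing with the top view. Now I'll grasp, lift and pre-align.

```bash
sed -i 's/TO=.*/TO=np.array([.4882,-.1166]); TA=np.radians(9.1); h=np.pi\/2/' h.py
cat >> h.py <<'E'
def st(n=""):
    o=readout.get_obs(); print(n,"t",round(o["time"],2),"tcp",np.round(o["tcp_pos"],4),"F",np.round(o["contact_force"],1),"M",np.round(o["wrist_torque"],2),"w",round(o["width"],4)); return o
E
python3 - <<'E'
from h import *
r.movep(cl(-.06,0,.24,TO,TA),down(TA+h)); r.servo_line(cl(-.06,0,.176,TO,TA),speed=.08); st("down")
set_gripper(0.0,70); st("grip")
p=cl(-.06,0,.26,TO,TA); r.servo_line(p,speed=.15); st("lift")
r.movep(cl(-.25,0,.26),down(CA+h)); r.servo_line(cl(-.25,0,.2175),speed=.1); r.pause(.2); st("pre")
K,T=cam("top"); im=viewer.get_image("top")[:,:,::-1].copy(); s=viewer.get_image("side")[:,:,::-1]
cv2.imwrite("pics/top1.png",im)
cv2.imwrite("pics/pre.png",np.hstack([cv2.resize(im[100:280,160:300],(420,540),interpolation=3),cv2.resize(s[140:320,130:257],(380,540),interpolation=3)]))
E
```

```text
down t 5.7 tcp [ 0.4293 -0.1262  0.1763] F [-0.   0.5 -0.3] M [-0.01 -0.01  0.03] w 0.0855
grip t 6.28 tcp [ 0.4293 -0.1262  0.1765] F [-1.4  0.3  4. ] M [0.01 0.1  0.03] w 0.0235
lift t 6.99 tcp [ 0.4281 -0.1258  0.2591] F [ 0.1  0.2 -3.2] M [-0.03  0.19  0.04] w 0.0237
pre t 8.5 tcp [0.3726 0.0399 0.2182] F [ 0.6 -0.2 -2.2] M [-0.06  0.19  0.04] w 0.0238
```

View pics/pre.png

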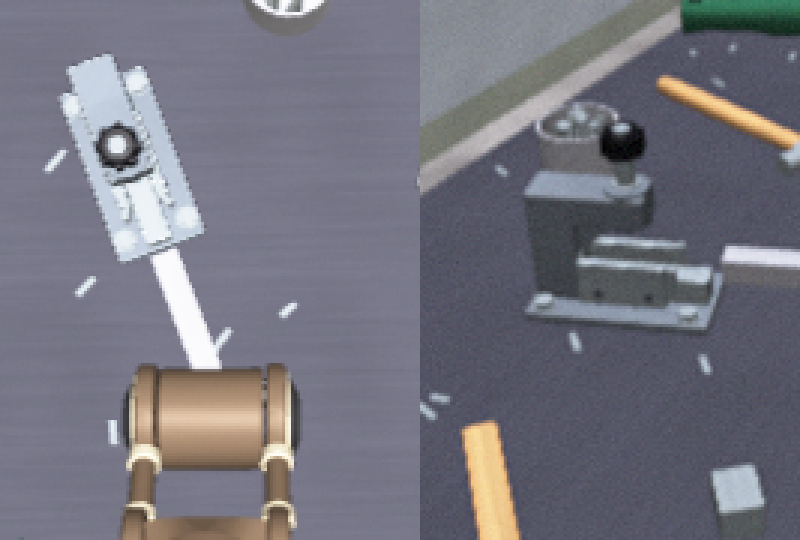

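The tube lines up with the tongue in the top view, crop (165,250). In the side view the tube's end at crop (722,250-282) looks a little low against the tongue top at (712,268), so I'll check by projection.

```bash
python3 - <<'E'
from h import *
K,T=cam("side")
f=lambda p:(lambda c:(K@(c/c[2]))[:2])((np.linalg.inv(T)@np.r_[p,1])[:3])
for q in((-.09,.0125,.042),(-.09,.0125,.067),(-.09,-.0125,.067),(-.19,.0125,.042),(-.075,.012,.04),(-.047,.019,.059),(-.075,.012,.012)):
    u=f(cl(*q)); print(q,u.round(1),"crop",(((u-[130,140])*3-[0,0])*[380/381,1]+[420,0]).round(0))
s=viewer.get_image("side")[:,:,::-1]
cv2.imwrite("pics/z.png",cv2.resize(s[205:260,190:290],(800,440),interpolation=3))
E
```

```text
(-0.09, 0.0125, 0.042) [231.2 232.9] crop [723. 279.]
(-0.09, 0.0125, 0.067) [230.8 225.6] crop [722. 257.]
(-0.09, -0.0125, 0.067) [232.6 220.8] crop [727. 242.]
(-0.19, 0.0125, 0.042) [265.8 235.6] crop [826. 287.]
(-0.075, 0.012, 0.04) [226.1 232.9] crop [708. 279.]
(-0.047, 0.019, 0.059) [215.6 228.1] crop [676. 264.]
(-0.075, 0.012, 0.012) [226.6 240.8] crop [709. 303.]
```

View pics/z.png

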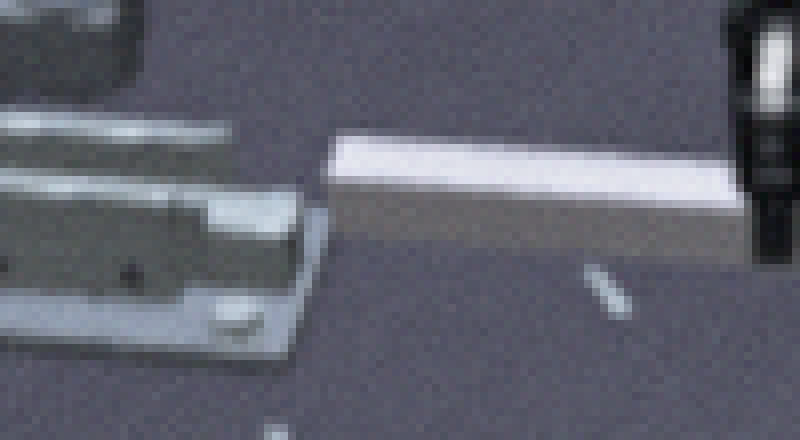

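Against the tongue's own 1.5 px offset, the tube's front underside (zoom (328,238)) sits about 1 mm above the floor. I'll raise it 2.5 mm, insert with force watch, lower, then push to the stop.

```bash
python3 - <<'E'
from h import *
ax=cl(1,0,0,[0,0]); la=cl(0,1,0,[0,0])
b=readout.get_obs()["contact_force"]
def F(): 
    d=readout.get_obs()["contact_force"]-b; return np.round([d@ax,d@la,d[2]],1)
z=.2205; r.servo_line(cl(-.25,0,z),speed=.05)
x=-.25; stop=False
while x<-.103:
    x+=.015 if x<-.155 else (.008 if x<-.125 else .0025)
    if z>.218 and x>-.15: z=.2180
    r.servo_line(cl(x,0,z),speed=.06); f=F(); print(round(x,4),f)
    if f[0]<-10 or abs(f[1])>25 or abs(f[2])>20: break
st()
K,T=cam("top"); im=viewer.get_image("top")[:,:,::-1]; s=viewer.get_image("side")[:,:,::-1]
cv2.imwrite("pics/in.png",np.hstack([cv2.resize(im[110:230,160:254],(376,480),interpolation=3),cv2.resize(s[160:280,150:256],(424,480),interpolation=3)]))
E
```

```text
-0.235 [-0.  -1.  -0.6]
-0.22 [ 0.1 -0.8  0.2]
-0.205 [-1.5 -0.   0.7]
-0.19 [ 0.1 -1.2  0.6]
-0.175 [ 0.  -0.1  0.8]
-0.16 [-0.2 -1.1 -0. ]
-0.145 [-0.9 -0.5 -0.1]
-0.137 [-0.3 -0.   1.2]
-0.129 [-1.  -0.6  0.3]
-0.121 [-1.1 -0.9  0.6]
-0.1185 [ 0.3 -1.3  0.8]
-0.116 [-0.2  0.3 -0.3]
-0.1135 [-0.5 -0.6 -0.1]
-0.111 [ 1.  -0.9  0.1]
-0.1085 [-1.7  0.7  0.6]
-0.106 [-7.8 -0.4  3.9]
-0.1035 [-10.9  -1.3   6.4]
 t 14.3 tcp [0.5061 0.0885 0.2164] F [-9.8 -4.4  3.4] M [-0.69  1.34 -0.11] w 0.0236
```

View pics/in.png

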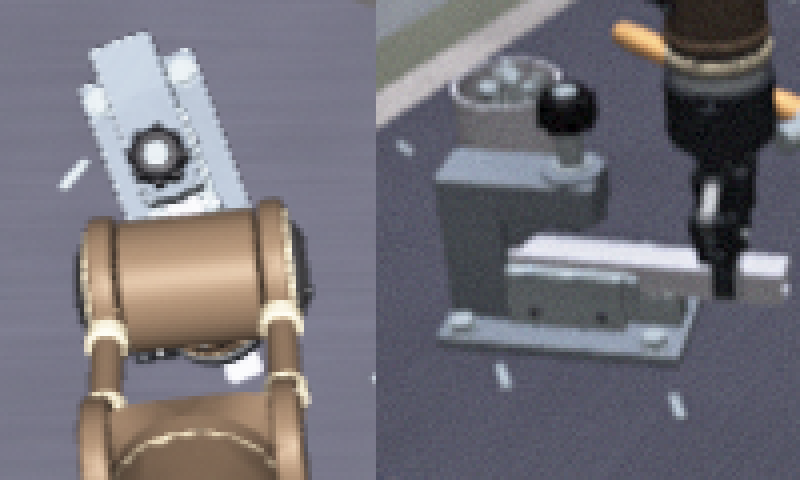

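The tube is home: the side view shows it lying in the channel up to the column, and the push force rose to 11 N at x = -0.107. Release, rise, and look at the knob from above.

```bash
python3 - <<'E'
from h import *
set_gripper(.085,40); st("open")
r.servo_line(cl(-.1035,0,.30),speed=.15)
r.movep(cl(0,0,.42),down(CA+h)); r.pause(.2); st("look")
K,T=cam("wrist"); im=viewer.get_image("wrist")[:,:,::-1].copy(); np.save("pics/knobT.npy",T); cv2.imwrite("pics/knobW.png",im)
f=lambda p:(lambda c:(K@(c/c[2]))[:2])((np.linalg.inv(T)@np.r_[p,1])[:3])
print([f(cl(*q)).round(1) for q in((0,0,.195),(0,.021,.195),(.021,0,.195),(-.15,0,.065),(-.022,0,.136))])
cv2.imwrite("pics/knobWc.png",cv2.resize(im[0:300,130:380],(667,600*1334//1334) if 0 else (500,600),interpolation=3))
E
```

```text
open t 15.03 tcp [0.5101 0.0895 0.2181] F [-0.2  0.4  0.9] M [ 0.02  0.02 -0.01] w 0.0846
look t 16.6 tcp [0.6058 0.1239 0.4171] F [-0.2 -0.1  0. ] M [ 0.03  0.03 -0.01] w 0.0851
[array([256.6, 216.3]), array([284.7, 216.3]), array([256.6, 241.9]), array([256.5,  39.5]), array([256.5, 171.9])]
```

View pics/knobWc.png

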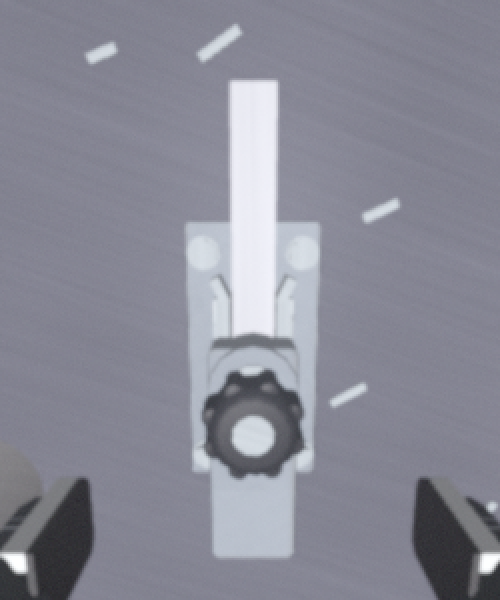

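The knob's hub is at crop (253,436), i.e. px (256.5,218), against (256.6,216.3) predicted, so it agrees within 1.5 mm. The tube's outer end is at row 40, as predicted for fully home (39.5). Now grip the knob, centre by force, and press down to the thread.

```bash
python3 - <<'E'
from h import *
yaw=2.87; p=np.array([.6078,.1245,.36])
print(kinematics.solve_ik(p,down(yaw)))
r.movep(p,down(yaw)); r.pause(.3); o=st("above")
p[:2]+=p[:2]-o["tcp_pos"][:2]; p[2]=.336
r.servo_line(p,speed=.06); r.pause(.2); o=st("at"); b=o["contact_force"]; mb=o["wrist_torque"]
p[2]+=.336-o["tcp_pos"][2]
set_gripper(.05,20); o=st("50"); set_gripper(0,20); r.pause(.2); o=st("closed")
for k in range(3):
    f=(o["contact_force"]-b)[:2]
    if np.linalg.norm(f)<2: break
    p[:2]+=np.clip(f/4000,-.0015,.0015); r.servo_line(p,speed=.03); r.pause(.2); o=st("centre")
set_gripper(0,45); o=st("45N"); z0=o["tcp_pos"][2]
d=0
while d<.030:
    d+=.003 if d<.009 else .0012
    r.servo_line(p-[0,0,d],speed=.04); o=readout.get_obs(); f=o["contact_force"]-b; dep=z0-o["tcp_pos"][2]
    print(round(d,4),"dep",round(dep*1e3,1),f.round(1))
    if f[2]>3.5+dep/.027*4.5+9: break
st("end")
import json; json.dump(dict(p=(p-[0,0,d]).tolist(),yaw=yaw,z0=z0,b=b.tolist(),mb=mb.tolist()),open("s.json","w"))
E
```

```text
[ 1.31870922e-01  3.43099506e-01  1.68284074e+00 -4.44089210e-16
  1.11565241e+00 -2.73812908e+00]
above t 17.86 tcp [0.6079 0.1245 0.3604] F [ 0.   0.2 -0.2] M [-0.03  0.02  0.01] w 0.085
at t 18.61 tcp [0.6079 0.1245 0.3365] F [-0.7  1.   0. ] M [ 0.02 -0.01  0.07] w 0.085
50 t 19.05 tcp [0.6077 0.1245 0.336 ] F [-0.3 -0.3  0. ] M [-0.03  0.   -0.  ] w 0.0496
closed t 19.48 tcp [0.6075 0.1245 0.3362] F [-2.6  0.5  3. ] M [ 0.05  0.42 -0.01] w 0.0413
45N t 19.69 tcp [0.6075 0.1245 0.3362] F [-3.2  0.9  4.1] M [0.03 0.49 0.01] w 0.0408
0.003 dep 3.7 [-3.  -0.4  3.6]
0.006 dep 6.6 [-3.8 -0.5  4.9]
0.009 dep 9.5 [-4.  -0.8  6.2]
0.0102 dep 10.5 [-2.7 -1.   6.4]
0.0114 dep 11.6 [-3.6 -0.2  6.2]
0.0126 dep 12.3 [-5.1 -0.1  8.7]
0.0138 dep 12.5 [-6.  -0.2 12. ]
0.015 dep 12.7 [-7.9 -0.4 15.9]
end t 21.69 tcp [0.6076 0.1246 0.3236] F [-8.6  0.6 15.9] M [-0.04  1.5  -0.07] w 0.0411
```

Thread met at about 12 mm. So I expect about 3.3 rad to the foot, which one grip covers. Now turn with force following.

```bash
cat > turn.py <<'E'
from h import *
import json,sys
s=json.load(open("s.json")); p=np.array(s["p"]); yaw=s["yaw"]; b=np.array(s["b"]); mb=np.array(s["mb"])
def run(nmax,step,mstop):
    global p,yaw
    for k in range(nmax):
        yaw-=step; p[2]-=step*.00318
        r.movep(p,down(yaw)); o=readout.get_obs(); f=o["contact_force"]-b; m=(o["wrist_torque"]-mb)[2]; dep=s["z0"]-o["tcp_pos"][2]
        print(round(o["time"],2),"turned",round(2.87-yaw,2),"dep",round(dep*1e3,1),f.round(1),"Mz",round(m,2))
        tgt=3.5+dep/.027*4.5+10
        if dep<.0222: p[2]-=np.clip((tgt-f[2])/4000,-.001,.001)
        p[:2]+=np.clip(f[:2]/6000,-.0005,.0005)
        json.dump(dict(s,p=p.tolist(),yaw=yaw),open("s.json","w"))
        if abs(m)>mstop or abs(f[2])>45 or np.linalg.norm(f[:2])>30: print("stop"); break
E
python3 -c "
from turn import *
run(11,.15,.45)"
```

```text
21.96 turned 0.15 dep 13.1 [-8.6 -1.8 16.9] Mz -0.26
22.23 turned 0.3 dep 13.4 [-7.  -1.4 15.4] Mz -0.3
22.49 turned 0.45 dep 13.8 [-7.1  0.6 14.3] Mz -0.2
22.76 turned 0.6 dep 14.3 [-6.3 -0.2 14.3] Mz -0.25
23.02 turned 0.75 dep 14.8 [-5.8  0.1 15.4] Mz -0.23
23.29 turned 0.9 dep 15.3 [-4.9  0.4 15.5] Mz -0.3
23.56 turned 1.05 dep 15.8 [-3.2  0.1 14.7] Mz -0.23
23.82 turned 1.2 dep 16.3 [-3.5  0.  15.6] Mz -0.24
24.09 turned 1.35 dep 16.7 [-2.6 -0.3 14.6] Mz -0.29
24.36 turned 1.5 dep 17.2 [-2.4 -0.2 15.8] Mz -0.28
24.62 turned 1.65 dep 17.7 [-0.9  1.1 16.3] Mz -0.22
```

```bash
python3 -c "
from turn import *
import turn; turn.mb=np.zeros(3)
run(9,.15,.45)
run(16,.1,.5); st()"
```

```text
24.89 turned 1.8 dep 18.2 [-1.3 -0.1 15.1] Mz -0.2
25.16 turned 1.95 dep 18.7 [-1.7 -0.8 16.8] Mz -0.24
25.43 turned 2.1 dep 19.1 [ 0.1  1.1 16.6] Mz -0.16
25.69 turned 2.25 dep 19.6 [ 0.4  0.1 16.9] Mz -0.26
25.96 turned 2.4 dep 20.1 [-0.5  0.1 16.3] Mz -0.2
26.23 turned 2.55 dep 20.6 [ 0.1  0.9 16.3] Mz -0.18
26.49 turned 2.7 dep 21.1 [ 0.2 -0.4 17.6] Mz -0.14
26.76 turned 2.85 dep 21.5 [ 0.2 -0.5 17.4] Mz -0.2
27.02 turned 3.0 dep 22.0 [-0.6  0.4 16. ] Mz -0.19
27.27 turned 3.1 dep 22.3 [ 0.2 -0.1 17.1] Mz -0.24
27.52 turned 3.2 dep 22.7 [-0.7  0.  17.5] Mz -0.18
27.77 turned 3.3 dep 22.9 [-0.3 -0.  17.2] Mz -0.18
28.02 turned 3.4 dep 23.1 [-0.5 -0.  17.5] Mz -0.16
28.27 turned 3.5 dep 23.2 [-1.2  1.  18.1] Mz -0.11
28.52 turned 3.6 dep 23.2 [-0.2 -1.  19.5] Mz -0.1
28.77 turned 3.7 dep 23.2 [-0.6 -0.9 21.4] Mz -0.15
29.02 turned 3.8 dep 23.2 [-1.7 -0.5 21. ] Mz -0.14
29.27 turned 3.9 dep 23.3 [-1.8 -0.2 21.3] Mz -0.17
29.52 turned 4.0 dep 23.4 [-1.3 -0.6 22. ] Mz -0.07
29.77 turned 4.1 dep 23.5 [-0.6 -0.4 23.3] Mz -0.05
30.02 turned 4.2 dep 23.4 [-0.8  0.3 24.5] Mz 0.18
30.27 turned 4.3 dep 23.6 [-2.5 -2.1 22. ] Mz 0.14
30.52 turned 4.4 dep 23.8 [-0.3  0.4 23.9] Mz 0.22
30.77 turned 4.5 dep 24.2 [-1.7  0.2 21.9] Mz 0.19
31.02 turned 4.6 dep 24.2 [ 0.7  0.9 21.4] Mz 0.24
 t 31.02 tcp [0.6049 0.1244 0.3121] F [-0.   1.9 21.5] M [0.02 0.27 0.24] w 0.0404
```

Depth followed at 3.2 mm/rad until the foot bore at about 3.3 rad. Torque then rose by about 0.42 N m, estimated 60-100 N of clamping. I'll release and check the torque bias, and whether the thread holds the knob down.

```bash
python3 - <<'E'
from h import *
r.pause(.3); st("hold"); set_gripper(.085,45); r.pause(.2); o=st("open")
q=o["tcp_pos"].copy(); q[2]=.42; r.servo_line(q,speed=.15)
r.movep(cl(-.03,0,.42),down(CA+h)); r.pause(.3); st("up")
K,T=cam("wrist"); im=viewer.get_image("wrist")[:,:,::-1].copy(); s=viewer.get_image("side")[:,:,::-1]
K2,T2=cam("side"); f=lambda p:(lambda c:(K2@(c/c[2]))[:2])((np.linalg.inv(T2)@np.r_[p,1])[:3])
o0=cv2.imread("pics/side0.png")
def knob(a):
    m=(cv2.cvtColor(a,cv2.COLOR_BGR2GRAY)<45).astype(np.uint8); m[:170]=0;m[230:]=0;m[:,:180]=0;m[:,215:]=0
    v,u=np.nonzero(m); return u.mean().round(1),v.mean().round(1),len(u)
print(knob(o0),knob(s),f(cl(0,0,.181)),f(cl(0,0,.158)))
cv2.imwrite("pics/fin.png",np.hstack([cv2.resize(im[0:300,130:380],(400,480),interpolation=3),cv2.resize(s[160:280,155:255],(400,480),interpolation=3)]))
E
```

```text
hold t 31.32 tcp [0.6049 0.1244 0.3117] F [-0.6  0.4 22.2] M [0.49 0.01 0.39] w 0.0411
open t 32.03 tcp [0.5998 0.1236 0.303 ] F [0.1 0.1 0.5] M [ 0.08 -0.    0.01] w 0.0851
up t 36.32 tcp [0.5791 0.1142 0.42  ] F [0.6 0.  0.3] M [ 0.05 -0.01  0.  ] w 0.0847
(np.float64(197.5), np.float64(188.0), 134) (np.float64(198.0), np.float64(195.1), 125) [197.72614045 186.15966491] [198.43010763 193.4477688 ]
```

View pics/fin.png

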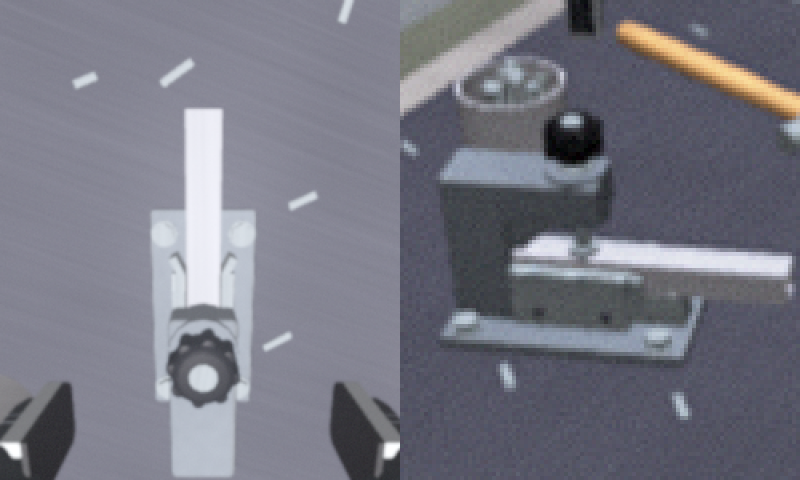

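Left panel: tube central in the channel, knob at (203,375). Right panel: foot on the tube at (583,250). The knob fell 7.1 px in the side view, against 7.3 px expected for 23 mm, so the thread holds it. My lateral correction drifted during the turn, so the torque reading is doubtful. I'll regrip without pressing and check tightness by static torque.

```bash
python3 - <<'E'
from h import *
yaw=2.3; p=np.array([.6076,.1245,.36])
r.movep(p,down(yaw)); r.pause(.2); p[2]=.3155; r.servo_line(p,speed=.06); r.pause(.15); st("at")
set_gripper(.05,20); set_gripper(0,45); r.pause(.2); o=st("grip")
for k in range(10):
    yaw-=.08; r.movep(p,down(yaw)); r.pause(.2); o=readout.get_obs(); v=R.from_rotvec(o["orientation"]).as_matrix()[:,2]
    m=o["wrist_torque"][2]; print(round(o["time"],2),"cmd",round(2.3-yaw,2),"act",round(2.3-np.arctan2(v[1],v[0]),3),o["contact_force"].round(1),"Mz",round(m,3),"z",o["tcp_pos"][2].round(4))
    if m>.42 or abs(o["contact_force"][2])>25: break
E
```

```text
at t 38.11 tcp [0.6079 0.1245 0.3162] F [ 0.8 -1.   0.8] M [ 0.04 -0.01  0.05] w 0.0853
grip t 38.98 tcp [0.6075 0.1247 0.3158] F [-2.2 -0.1  3.4] M [0.22 0.46 0.04] w 0.0409
39.43 cmd 0.08 act 0.077 [-3.6  0.9  5.3] Mz 0.498 z 0.3158
```

The knob resists at once: 0.5 N m within 0.08 rad, which puts clamping at roughly 50-90 N. That's firm and far below 200 N. Release, clear, a last check and hand in.

```bash
python3 - <<'E'
from h import *
set_gripper(.085,45); r.pause(.2); o=st("open"); q=o["tcp_pos"].copy(); q[2]=.42; r.servo_line(q,speed=.15)
r.movep(cl(-.03,0,.42),down(CA+h)); r.pause(.5); st("up")
im=viewer.get_image("wrist")[:,:,::-1]; s=viewer.get_image("side")[:,:,::-1]
m=(cv2.cvtColor(s,cv2.COLOR_BGR2GRAY)<45); v,u=np.nonzero(m[170:230,180:215]); print("knob row",170+v.mean(),"(up 188.0, held 195.1)")
d=cv2.absdiff(im,cv2.resize(im,(512,384))).mean() if 0 else None
g=cv2.cvtColor(im,cv2.COLOR_BGR2GRAY); c=max((c for c in cv2.findContours((g[:190]>200).astype(np.uint8),0,1)[0]),key=cv2.contourArea); print("tube box",cv2.boundingRect(c))
a=cv2.cvtColor(cv2.imread("pics/fin.png"),cv2.COLOR_BGR2GRAY)[:300,:400]; c=max(cv2.findContours((a>200).astype(np.uint8),0,1)[0],key=cv2.contourArea); x,y,w,hh=cv2.boundingRect(c); print("before",130+x/1.6,y/1.6,w/1.6,hh/1.6)
close_job()
E
```

```text
open t 40.14 tcp [0.6076 0.1245 0.3155] F [ 0.2 -0.1  0.9] M [ 0.02 -0.01  0.04] w 0.0849
up t 41.88 tcp [0.5792 0.1143 0.42  ] F [-0.5 -0.4  0.3] M [-0.04  0.01 -0.02] w 0.0849
knob row 194.96747967479675 (up 188.0, held 195.1)
tube box (245, 68, 33, 122)
before 245.0 68.125 24.375 119.375
the job is handed in; nothing more can be done
```

The job is handed in at about 42 s of the 72 s allowed; no verdict was reported. The bare-aluminium tube is in the clamp channel with its end on the stop. The screw is run down onto it and released.

**Last checks**
- **Tube:** I slid it in until the push force rose to about 11 N at the stop, then let go. From above, its outer end was where a fully home tube should be (row 40 against 39.5 predicted). It kept that position through the final picture (left edge and outer end at the same pixels).
- **Screw:** The thread met at about 12 mm. It then followed 3.2 mm per rad until the foot bore on the tube at about 23 mm. After release the knob stayed down, 7 px lower in the side view where 7.3 px is expected for 23 mm, so the thread holds it.
- **Tightness:** I gripped the knob a second time without pressing and turned it up to 0.08 rad more. It resisted at 0.5 N m straight away, which I take as roughly 50–90 N of clamping.
- **Bystanders:** I saw no force readings or pictures suggesting any was touched, but I did not measure their positions at the end.

**What disagreed**
- **Torque sign:** While turning, the torque reading had the wrong sign, about -0.2 N m. I relied on the still readings instead: 0.39 N m before the first release and 0.5 N m on the second grip.
- **Depth:** After the foot bore, the gripper moved down less than the turn should give, about 1.2 mm against 4 mm. The pads may have slipped a little on the knob.
- **Side drift:** My sideways correction drifted about 5 mm against the knob in that turn. I dropped it for the second grip.

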